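Present a tactile plate over the riser's edge and sound the call key

ROBOT

A 6-joint arm with a two-finger parallel gripper is mounted at the origin on the work surface. World frame = base frame: x ahead of the robot, y to its left, z up, the work surface at z = 0. Lengths are in m, angles in rad, forces in N, time in s.
With the tool pointing down it reaches from about 0.15 to 0.775 m from the base axis. Payload 6.1 kg.
Tool frame: the origin (TCP) lies at the very end of the fingers, on their centre line; the grasp point (between the pads) lies 19 mm behind it; z points along the fingers, x is the direction in which the jaws open and shut, and the axes are right-handed (so a half turn about z gives the same grasp; the last joint's range is limited). The gripper opens to 85 mm and grips with 20 to 120 N. Pads are 22 mm wide; open, the fingers measure 114 mm over their backs; the gripper's body (76 mm by 85 mm) begins 54 mm behind the grasp point. The pads swing forward as they close: fully open they stand 13 mm farther back than shut.
Start: joints at [1.249, 0.126, -0.04, 1.405, 0, 1.571], TCP at [0.166, 0.498, 0.231] pointing down, gripper open.
Joint ranges: [-2.72, 2.72], [-0.95, 1.95], [-1.27, 1.35], [-1.78, 2.02], [-1.46, 1.47], [-3.14, 3.14]. Speed limits (rad/s): [2.39, 2.39, 3.01, 3.14, 3.14, 3.14].

INTERFACE

Orientations are given as a unit quaternion [x, y, z, w].
In Python, from station import * gives the robot as it stands.
- The arm moves only by the tool servo_tool, never from a script. Its argument "rows" is a list of rows, each a list of 7 numbers: the turn, a rotation vector about the tool's x, y, z in degrees, then the shift along the tool's x, y, z in m, then the gripper's target within -1 to 1 (shut at 1, half-way at 0, fully open at -1). A call has 1 to 10 rows; each row is the pose to reach, as a shift and turn from the pose measured when the call began, along the tool's axes at that moment; what a row does not reach only later rows make up. A row lasts 1/10 s, in which the tool goes at most 50 mm and 8.59 degrees, less where a joint would pass 70% of its speed; a pose out of reach is approached as far as the arm can. A call with a gripper value outside its range is refused whole. The fingers move at their own pace and stop on an object; "force" is the grip in N (left out, the last holds). Time passes only in rows, so rows that repeat a pose let the fingers close. It gives the time, the measured TCP pose, the force and the opening at its end, in the units of the state.
- observe(): the state, without advancing time (a new reading comes with each control period).
- capture(name): name is "side" or "top" or "wrist"; returns a dict with "color" (400x640x3 uint8, red, green, blue), "z_map" (400x640 float32, m along the optical axis (not along the pixel's ray), 0 where there is no reading), "fovy" (degrees; the focal length in pixels is half the picture's height over the tangent of half this angle, whatever the lens; pixels are square), "cx", "cy" (the principal point, pixels), "view" (4x4, takes a point from world to camera coordinates); the wrist camera has in their place "hand_eye" (4x4, takes a point from camera to tool coordinates, whose origin is the TCP and whose axes are the tool frame's). Camera axes: x right, y down, z forward; pixel columns grow to the right and rows downward; lengths in m; the calibration is good to about 2 mm. The wrist camera is an equidistant fisheye: a pixel r from the principal point sees the ray r / f radians off the axis. A picture is of the moment at which its call begins: read the wrist's pose just before it.
- close_job(): hands the job in, once; it reports no verdict.
The state is a dict: "clock": time; "joint_positions": joint angles; "joint_velocities": joint speeds; "tau": joint torques, N m; "tcp_pos": TCP position; "orientation": TCP orientation; "contact_force": force on the tool from outside, world axes, zero at the start; "moment": the same for the moment, N m; "finger_gap": opening from 0.0 (shut) to 1.0 (fully open).
Only numpy, scipy, OpenCV 4.12 (cv2) and the standard library are available. Lean on these libraries where they do the work, as an engineer would, in place of code of your own. Each camera call takes 0.05 s, during which the arm holds its last target. There are 200 camera calls.

TASK

The blindfolded volunteer sits across the desk from the robot. Push the tactile plate with the raised round disc flat along the wooden riser, without lifting it, until it overhangs the riser's far edge by 40 mm (a third of its length), square to that edge, so that it can be found by feel. Then press the round white key of the call box fully down, let it come up again, and leave everything else where it is.

Things in the scene. Friction and masses are not known exactly. Their poses are not given: they have to be found in the camera images.
- riser: Low wooden riser fixed on the desk: a flat board 300 mm (its x) by 420 mm (its y), without lips, its top face 80 mm above the desk. Origin: centre of the riser at desk level. Its x axis points across the board, away from the robot (turned by at most about 0.2 rad from world x); the far edge is the straight edge at x = +150 mm in its frame.
- disc_plate: Loose flat grey plate, 120 mm (its x) by 130 mm (its y) by 8 mm thick, about 0.11 to 0.22 kg, with a raised white round disc (54 mm across, 4 mm high) in the middle of its top. Lies flat on the riser, right or left half, x axis within about 0.25 rad of the riser's. Origin: centre of its underside. It overhangs by 40 mm when this origin is at x = +130 mm in the riser's frame.
- cross_plate: Loose plate of the same size and material, but with a raised white cross (70 mm arms, 4 mm high) in place of the disc, on the other half of the riser; stays where it is. Origin: centre of its underside.
- call_key (a joint): Travel of the call key: 0 up, 0.006 m fully down (about 4 N); a spring brings it up again.
- call_key_top (a point): Centre of the top of the round white key (32 mm across), in a black housing on the fixed grey call box (130 by 110 by 30 mm) that lies flat on the desk to the left or right of the riser; the key is pressed straight down.
- gel_jar: Clear jar with a lid, 68 mm across, 85 mm high, loose, standing on the desk on the side of the riser opposite the call box; stays where it is. Origin: centre of its underside.
- paper_roll: White paper roll standing upright, 100 mm across, 110 mm high, loose, on the desk beyond the left side of the riser; stays where it is. Origin: centre of its underside.
Mind the look-alikes: they are no part of the job. What is shaped like the disc_plate but red or yellow is not meant.

How it is judged:
On the way, in this order (a step that is already met when the one before it is completed fails the run):
1. the disc plate lies at rest, square to the far edge, overhanging it by 30 to 50 mm (x of disc_plate in the frame of riser between 0.12 and 0.14 m and angle between the x axis of disc_plate and the x axis of riser, either way round below 0.13 rad and height (world z) of disc_plate between 0.074 and 0.086 m and angle between disc_plate's own z axis and vertical below 0.06 rad and linear speed of disc_plate below 0.01 m/s), for 0.3 s.
2. the call key is pressed fully down (value of joint call_key above 0.0045 m), for 0.1 s.
At the end, for the whole second after the job is handed in: The disc plate lies flat and still on the riser, overhanging its far edge by 30 to 50 mm and square to it within 0.13 rad; the call key has been pressed (over 4.5 mm) afterwards and is up again; the cross plate is within 10 mm, the jar and the roll within 20 mm of where they stood (all of step 1 and value of joint call_key below 0.0015 m and distance of cross_plate from where it was at the start of the episode below 0.01 m and distance of each of gel_jar, paper_roll from where it was at the start of the episode below 0.02 m); the robot touches nothing.
It fails at once if the disc plate is lifted, tipped or falls off the riser (height (world z) of disc_plate above 0.087 m or angle between disc_plate's own z axis and vertical above 0.15 rad or height (world z) of disc_plate below 0.07 m).
It fails at once if the cross plate is moved more than 10 mm (distance of cross_plate from where it was at the start of the episode above 0.01 m).
It fails at once if the call key is pressed before the plate is in place (value of joint call_key above 0.0045 m and (x of disc_plate in the frame of riser below 0.12 m or x of disc_plate in the frame of riser above 0.14 m)).
It fails at once if the jar or the paper roll is moved more than 20 mm or tipped (distance of any of gel_jar, paper_roll from where it was at the start of the episode above 0.02 m or angle between any of gel_jar, paper_roll's own z axis and vertical above 0.3 rad).
It also fails if it takes over 58 s, if anything falls off the work surface, if the arm or the gripper's body presses on something with over 40 N, if the wrist force passes 120 N, or if a joint passes its speed limit or range.

## Working session

There is one attempt and no reset: what is moved stays moved. The work goes in short steps, Python scripts to look and compute and a tool call to move; the robot and the scene stay as the last step left them, time stands still between calls to the robot, and variables do not carry over. Pictures are saved under pics/ and viewed, about 8 in all and at most 12, crops included, and the job is handed in when it is done.

Besides the shell and the picture viewer there is one more tool, called after "Emit:" in YAML: its name, and indented under it one key for each argument. servo_tool: Moves the arm, as the interface text tells. Its arguments: {"type":"object","properties":{"rows":{"type":"array"},"force":{"type":"number"}},"required":["rows"]}

```bash
mkdir -p pics; ls
cat > h.py <<'E'
from station import *
import numpy as np, cv2
from scipy.spatial.transform import Rotation as R
def pts(c):
    f=200/np.tan(np.radians(c["fovy"])/2); v,u=np.mgrid[0:400,0:640]; z=c["z_map"]
    P=np.stack([(u-c["cx"])/f*z,(v-c["cy"])/f*z,z,np.ones_like(z)],-1)
    return (P@np.linalg.inv(c["view"]).T)[...,:3]
E
python3 - <<'E'
from h import *
s=observe(); print(s)
for n in("top","side"):
    c=capture(n); np.savez("pics/"+n,**c); cv2.imwrite(f"pics/{n}1.png",c["color"][...,::-1]); print(n,c["fovy"],c["cx"],c["cy"],c["view"].round(3).tolist())
E
```

```text
pics
{'clock': 0.0, 'joint_positions': array([ 1.24901038e+00,  1.26347249e-01, -4.06077065e-02,  1.40540488e+00,
        1.68194331e-06,  1.57079554e+00]), 'joint_velocities': array([ 0.00030984, -0.00023032, -0.00012373, -0.00164259,  0.00020034,
        0.00093732]), 'tau': array([-1.82732975e-05, -4.35914862e+01,  3.52923918e+01,  1.74063211e-02,
       -3.28895089e-05, -4.86410570e-06]), 'tcp_pos': array([0.1659061 , 0.49766117, 0.23054579]), 'orientation': array([ 8.11252054e-01,  5.84696069e-01, -6.34691774e-04,  4.56405873e-04]), 'contact_force': array([-0.00585836, -0.33411321,  0.88880035]), 'moment': array([-0.01190702, -0.02785703,  0.04818768]), 'finger_gap': 0.999096799374273}
top 43.80262620843032 324.5619818929455 194.61011963192684 [[0.013, -1.0, 0.004, -0.02], [-0.992, -0.013, -0.126, 0.515], [0.126, -0.002, -0.992, 1.318], [0.0, 0.0, 0.0, 1.0]]
side 56.757076063083964 319.6033498816402 194.05082518732752 [[0.875, -0.483, 0.013, -0.443], [-0.37, -0.687, -0.625, 0.238], [0.311, 0.542, -0.781, 0.887], [0.0, 0.0, 0.0, 1.0]]
```

View pics/top1.png

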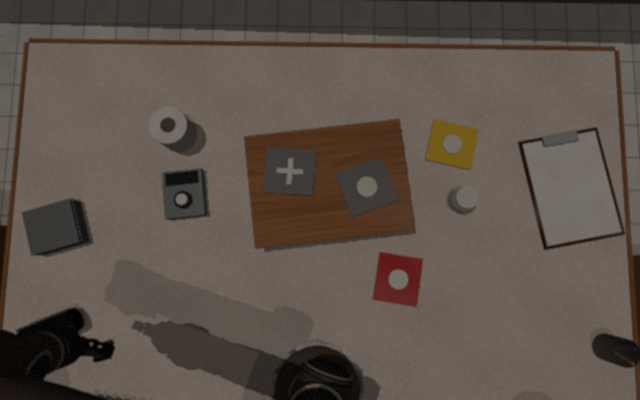

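View pics/side1.png

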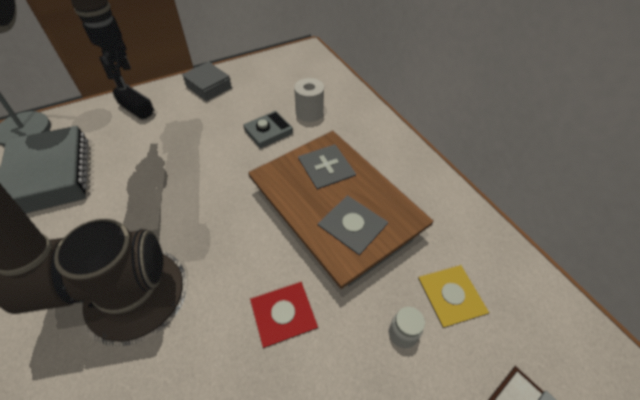

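Top view: the grey disc plate is at (367,187) on the riser. Possible mix-ups are the cross plate (290,171), the red plate (398,279) and the yellow plate (452,144), plus the jar lid (463,198). The call key is at (182,199) and the roll at (170,126). I choose the grey plate at (367,187). Next I measure it and check a close crop.

Run:
```python
from h import *
C={n:dict(np.load(f"pics/{n}.npz")) for n in("top","side")}
c=C["top"]; cv2.imwrite("pics/crop1.png",cv2.resize(np.clip(c["color"][110:260,235:425,::-1]*1.6,0,255).astype(np.uint8),None,fx=4,fy=4,interpolation=cv2.INTER_CUBIC))
for n,c in C.items():
    P=pts(c); col=c["color"].astype(int); ok=c["z_map"]>0
    sat=col.max(-1)-col.min(-1); Z=P[...,2]
    reg=ok&(P[...,0]>.3)&(P[...,0]<.8)&(abs(P[...,1])<.3)
    rise=reg&(Z>.06)&(Z<.105)
    rise=cv2.morphologyEx(rise.astype(np.uint8),cv2.MORPH_OPEN,np.ones((3,3)))
    k,l,st,_=cv2.connectedComponentsWithStats(rise); m=l==1+st[1:,4].argmax()
    def rect(m):
        r=cv2.minAreaRect((P[m][:,:2]*1000).astype(np.float32)); return np.round(r[0],1),np.round(r[1],1),round(r[2],2),"z",np.median(P[m][:,2]).round(4),cv2.boxPoints(r).round(0).tolist()
    print(n,"riser",rect(m))
    g=(m&(sat<25)).astype(np.uint8)
    g=cv2.morphologyEx(g,cv2.MORPH_OPEN,np.ones((5,5)))
    k,l,st,ce=cv2.connectedComponentsWithStats(g)
    for i in range(1,k):
        if st[i,4]>300: print("  grey",ce[i].round(),st[i,4],rect(l==i))
    for nm,(u,v) in (dict(disc=(367,187),key=(182,199),box=(195,208),jar=(465,194),roll=(170,110),cross=(290,171)) if n=="top" else dict(disc=(353,222),key=(263,124),box=(275,137),jar=(409,317),roll=(300,85),cross=(327,164))).items():
        print("  ",nm,np.median(P[v-1:v+2,u-1:u+2].reshape(-1,3),0).round(4))
    # white discs: key
    x0=(150,180,215,225) if n=="top" else (240,110,300,150)
    w=np.zeros(ok.shape,bool); w[x0[1]:x0[3],x0[0]:x0[2]]=1
    w&=(Z>.033)&(Z<.09); w2=w&(col.min(-1)>110); print("  key",w.sum(),w2.sum(),P[w2].mean(0).round(4),np.percentile(Z[w],[10,50,90,100]).round(4) if w.any() else 0)
```

```text
top riser (array([544.5, -21.8]), array([301.9, 421. ]), 7.47, 'z', np.float64(0.0791), [[367.0, 167.0], [422.0, -250.0], [722.0, -211.0], [667.0, 207.0]])
  grey [290. 171.] 2249 (array([570.9,  79.1]), array([130.9, 121.1]), 86.4, 'z', np.float64(0.0861), [[506.0, 18.0], [627.0, 10.0], [635.0, 141.0], [515.0, 148.0]])
  grey [366. 187.] 2217 (array([ 531.9, -123.1]), array([120.9, 132. ]), 19.94, 'z', np.float64(0.0865), [[453.0, -82.0], [498.0, -206.0], [611.0, -165.0], [566.0, -40.0]])
   disc [ 0.5295 -0.1234  0.0904]
   key [0.4964 0.3679 0.0504]
   box [0.4745 0.3378 0.0291]
   jar [ 0.5157 -0.3806  0.0827]
   roll [0.7246 0.395  0.1082]
   cross [0.5688 0.078  0.0906]
  key 297 0 [nan nan nan] [0.0337 0.0415 0.0512 0.0559]
side riser (array([542.6, -21.2]), array([302.2, 422.1]), 7.46, 'z', np.float64(0.0792), [[365.0, 168.0], [420.0, -250.0], [720.0, -211.0], [665.0, 208.0]])
  grey [326. 166.] 1447 (array([571.3,  79. ]), array([131.6, 123.8]), 86.05, 'z', np.float64(0.0867), [[505.0, 18.0], [628.0, 9.0], [638.0, 140.0], [514.0, 149.0]])
  grey [353. 225.] 2066 (array([ 533.1, -119.2]), array([128.1, 134.4]), 20.7, 'z', np.float64(0.0871), [[449.0, -79.0], [497.0, -205.0], [617.0, -159.0], [569.0, -34.0]])
   disc [ 0.5312 -0.1225  0.0911]
   key [0.496  0.3622 0.0507]
   box [0.5166 0.3185 0.0204]
   jar [ 0.5098 -0.3785  0.0835]
   roll [0.6621 0.4201 0.1082]
   cross [0.5717 0.0781 0.0913]
  key 156 41 [0.4972 0.3716 0.0502] [0.0342 0.0421 0.0518 0.0807]<stdin>:24: RuntimeWarning: Mean of empty slice.
  ret = um.true_divide(
```

View pics/crop1.png

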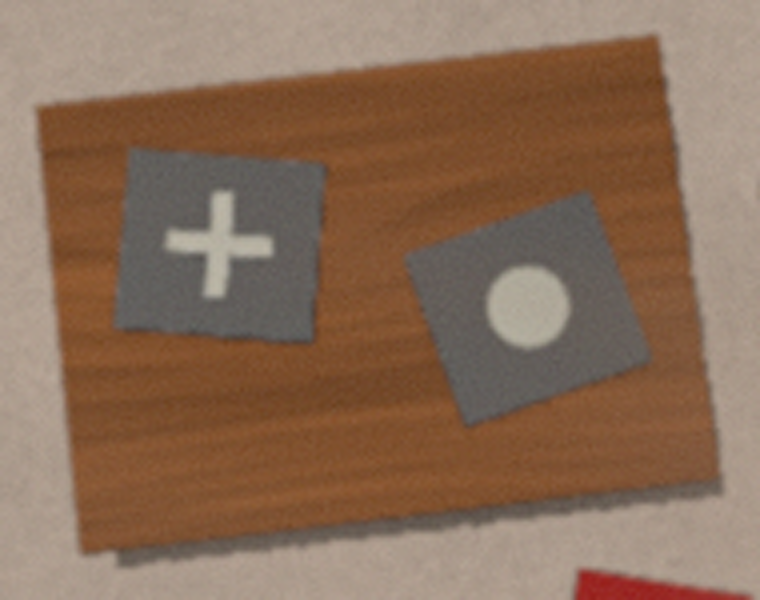

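The crop shows the grey plate with the disc, corners at about (405,252), (590,190), (650,357), (468,425), with the cross plate well apart. Both views agree on the sizes (302×421, 121×132) and heights (0.079, 0.087). I'll push with the open gripper's two fingers side by side along the near edge, which squares the plate as it moves.

```bash
cat >> h.py <<'E'
RC=np.array([.5435,-.0215]); RA=np.radians(7.46); RM=np.array([[np.cos(RA),-np.sin(RA)],[np.sin(RA),np.cos(RA)]])
def w2r(p): return RM.T@(np.asarray(p)[:2]-RC)
def r2w(p): return RC+RM@np.asarray(p)
def go(xy,z,ang=97.46):
    "prints the row (turn deg, shift m) to a downward tool with its x axis at ang"
    s=observe(); q=R.from_quat(s["orientation"]); a=np.radians(ang)
    T=R.from_matrix(np.array([[np.cos(a),np.sin(a),0],[np.sin(a),-np.cos(a),0],[0,0,-1.]]))
    d=np.r_[xy,z]-s["tcp_pos"]
    print("t",s["clock"],"tcp",s["tcp_pos"].round(4),"F",s["contact_force"].round(1),"riser xy",w2r(s["tcp_pos"]).round(4),"| to",np.r_[xy,z].round(4),"turn",np.degrees((q.inv()*T).as_rotvec()).round(2),"shift",q.inv().apply(d).round(4))
E
python3 - <<'E'
from h import *
go(r2w([-.122,-.099]),.2)
E
```

```text
t 0.1 tcp [0.1659 0.4977 0.2306] F [ 0.6  0.4 -0. ] riser xy [-0.307   0.5639] | to [ 0.4354 -0.1355  0.2   ] turn [-2.00e-02  8.00e-02 -2.59e+01] shift [-0.5154  0.4559  0.0313]
```

Emit:
servo_tool:
  rows:
    - [0, 0.08, -25.9, -0.515, 0.456, 0.031, -1]
    - [0, 0.08, -25.9, -0.515, 0.456, 0.031, -1]
    - [0, 0.08, -25.9, -0.515, 0.456, 0.031, -1]
    - [0, 0.08, -25.9, -0.515, 0.456, 0.031, -1]
    - [0, 0.08, -25.9, -0.515, 0.456, 0.031, -1]
    - [0, 0.08, -25.9, -0.515, 0.456, 0.031, -1]
    - [0, 0.08, -25.9, -0.515, 0.456, 0.031, -1]
    - [0, 0.08, -25.9, -0.515, 0.456, 0.031, -1]
    - [0, 0.08, -25.9, -0.515, 0.456, 0.031, -1]
    - [0, 0.08, -25.9, -0.515, 0.456, 0.031, -1]

```text
clock: 1.1
tcp_pos: [0.3596, 0.0418, 0.2091]
orientation: [0.66, 0.752, 0.0, 0.0]
contact_force: [0.2, 1.0, 0.6]
finger_gap: 0.998
```

Run:
```python
from h import *
go(r2w([-.122,-.099]),.2)
print(observe()["joint_positions"].round(3))
```

```text
t 1.1 tcp [0.3596 0.0418 0.2091] F [0.2 1.  0.6] riser xy [-0.1741  0.0867] | to [ 0.4354 -0.1355  0.2   ] turn [ 0.02 -0.01  0.01] shift [-0.1857  0.0521  0.009 ]
[ 0.116 -0.182 -0.386  1.367  0.    -0.015]
```

Emit:
servo_tool:
  rows:
    - [0, 0, 0, -0.186, 0.052, 0.009, -1]
    - [0, 0, 0, -0.186, 0.052, 0.009, -1]
    - [0, 0, 0, -0.186, 0.052, 0.009, -1]
    - [0, 0, 0, -0.186, 0.052, 0.009, -1]
    - [0, 0, 0, -0.186, 0.052, 0.009, -1]
    - [0, 0, 0, -0.186, 0.052, 0.089, -1]
    - [0, 0, 0, -0.186, 0.052, 0.089, -1]
    - [0, 0, 0, -0.186, 0.052, 0.089, -1]
    - [0, 0, 0, -0.186, 0.052, 0.089, -1]
    - [0, 0, 0, -0.186, 0.052, 0.089, -1]

```text
clock: 2.1
tcp_pos: [0.4364, -0.1358, 0.122]
orientation: [0.659, 0.752, 0.001, 0.001]
contact_force: [-0.1, 0.2, 0.4]
finger_gap: 1.0
```

Run:
```python
from h import *
go(r2w([-.122,-.099]),.085)
a=capture("wrist")["color"]; b=capture("side")["color"][130:290,240:440]
b=cv2.resize(b,None,fx=4,fy=4,interpolation=cv2.INTER_CUBIC)
cv2.imwrite("pics/w2.png",a[...,::-1]); cv2.imwrite("pics/s2.png",np.clip(b[:600,...,::-1]*1.4,0,255))
```

```text
t 2.1 tcp [ 0.4364 -0.1358  0.122 ] F [-0.1  0.2  0.4] riser xy [-0.121  -0.0994] | to [ 0.4354 -0.1355  0.085 ] turn [0.16 0.05 0.04] shift [ 0.0004 -0.0011  0.037 ][ WARN:0@4.270] global loadsave.cpp:1063 imwrite_ Unsupported depth image for selected encoder is fallbacked to CV_8U.
```

View pics/w2.png

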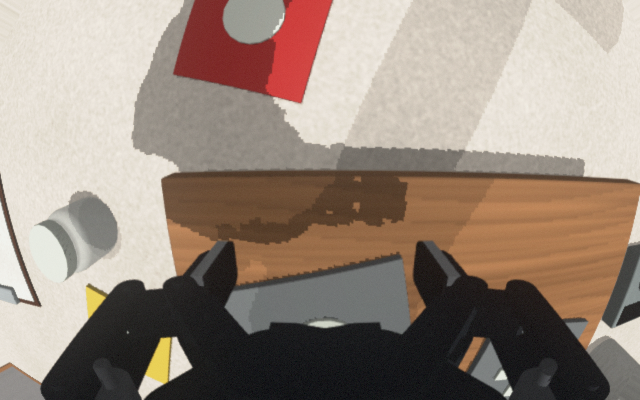

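View pics/s2.png

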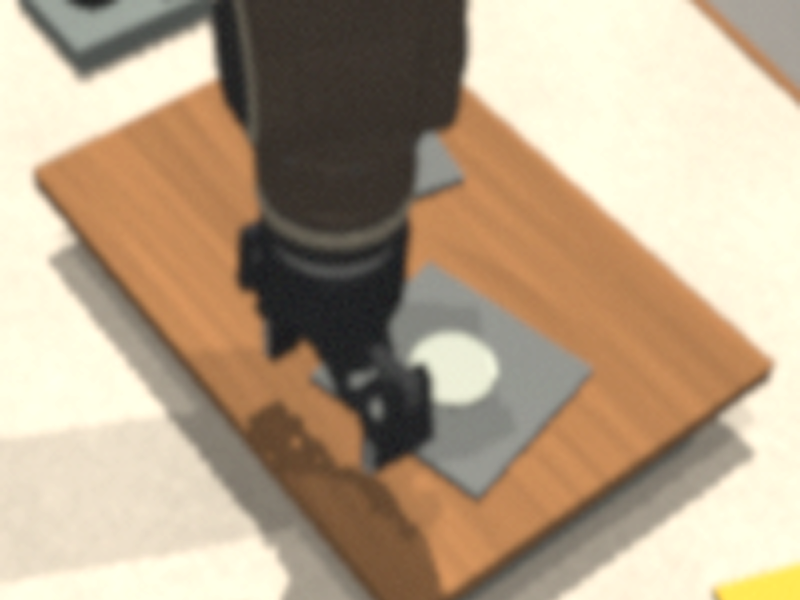

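The wrist view shows the plate's left near corner at (402,255), just inside the left fingertip at (425,243), so full opening is too wide. The side crop shows the fingers behind the near edge and clear of the cross plate. I'll narrow the opening somewhat and then lower, feeling for the riser.

Emit:
servo_tool:
  rows:
    - [0, 0, 0, 0, -0.001, 0, -0.4]
    - [0, 0, 0, 0, -0.001, 0, -0.4]
    - [0, 0, 0, 0, -0.001, 0, -0.4]
    - [0, 0, 0, 0, -0.001, 0, -0.4]
    - [0, 0, 0, 0, -0.001, 0.01, -0.4]
    - [0, 0, 0, 0, -0.001, 0.02, -0.4]
    - [0, 0, 0, 0, -0.001, 0.03, -0.4]
    - [0, 0, 0, 0, -0.001, 0.036, -0.4]
    - [0, 0, 0, 0, -0.001, 0.036, -0.4]
    - [0, 0, 0, 0, -0.001, 0.036, -0.4]

```text
clock: 3.2
tcp_pos: [0.4356, -0.136, 0.0858]
orientation: [0.659, 0.752, 0.001, 0.001]
contact_force: [1.1, 0.1, 0.9]
finger_gap: 0.7
```

Emit:
servo_tool:
  rows:
    - [0, 0, 0, 0, 0, 0.003, -0.4]
    - [0, 0, 0, 0, 0, 0.003, -0.4]
    - [0, 0, 0, 0, 0, 0.003, -0.4]

```text
clock: 3.5
tcp_pos: [0.4357, -0.1361, 0.083]
orientation: [0.659, 0.752, 0.001, 0.001]
contact_force: [-0.2, -0.0, 0.1]
finger_gap: 0.702
```

Emit:
servo_tool:
  rows:
    - [0, 0, 0, 0, 0, 0.002, -0.4]
    - [0, 0, 0, 0, 0, 0.003, -0.4]
    - [0, 0, 0, 0, 0, 0.003, -0.4]

```text
clock: 3.8
tcp_pos: [0.4356, -0.136, 0.0798]
orientation: [0.659, 0.752, 0.001, 0.001]
contact_force: [0.4, 0.4, -0.1]
finger_gap: 0.699
```

Emit:
servo_tool:
  rows:
    - [0, 0, 0, 0, 0, 0.001, -0.4]
    - [0, 0, 0, 0, 0, 0.002, -0.4]
    - [0, 0, 0, 0, 0, 0.002, -0.4]

```text
clock: 4.1
tcp_pos: [0.4355, -0.136, 0.0776]
orientation: [0.659, 0.752, 0.001, 0.001]
contact_force: [0.5, 0.0, 0.1]
finger_gap: 0.7
```

Emit:
servo_tool:
  rows:
    - [0, 0, 0, 0, 0, 0.001, -0.4]
    - [0, 0, 0, 0, 0, 0.002, -0.4]
    - [0, 0, 0, 0, 0, 0.002, -0.4]

```text
clock: 4.4
tcp_pos: [0.4354, -0.136, 0.0755]
orientation: [0.659, 0.752, 0.001, 0.001]
contact_force: [-0.9, -0.5, -0.8]
finger_gap: 0.698
```

Emit:
servo_tool:
  rows:
    - [0, 0, 0, 0, 0, 0.001, -0.4]
    - [0, 0, 0, 0, 0, 0.002, -0.4]
    - [0, 0, 0, 0, 0, 0.002, -0.4]

```text
clock: 4.7
tcp_pos: [0.4356, -0.136, 0.0749]
orientation: [0.659, 0.752, 0.001, 0.002]
contact_force: [-3.9, 1.3, 12.8]
finger_gap: 0.701
```

Emit:
servo_tool:
  rows:
    - [0, 0, 0, 0, 0, 0.001, -0.4]
    - [0, 0, 0, 0, 0, 0.001, -0.4]

```text
clock: 4.9
tcp_pos: [0.4355, -0.136, 0.075]
orientation: [0.659, 0.752, 0.001, 0.002]
contact_force: [-3.4, 0.6, 10.0]
finger_gap: 0.7
```

Emit:
servo_tool:
  rows:
    - [0, 0, 0, 0, 0, 0.001, -0.4]
    - [0, 0, 0, 0, 0, 0.001, -0.4]

```text
clock: 5.1
tcp_pos: [0.4355, -0.136, 0.0749]
orientation: [0.659, 0.752, 0.001, 0.002]
contact_force: [-3.2, -1.0, 8.8]
finger_gap: 0.703
```

The riser is felt at TCP z 0.075. I raise 3 mm and push in small steps.

Emit:
servo_tool:
  rows:
    - [0, 0, 0, 0, 0, -0.003, -0.4]
    - [0, 0, 0, 0, 0, -0.003, -0.4]
    - [0, 0, 0, 0, 0.01, -0.003, -0.4]
    - [0, 0, 0, 0, 0.02, -0.003, -0.4]
    - [0, 0, 0, 0, 0.03, -0.003, -0.4]
    - [0, 0, 0, 0, 0.038, -0.003, -0.4]
    - [0, 0, 0, 0, 0.046, -0.003, -0.4]
    - [0, 0, 0, 0, 0.054, -0.003, -0.4]
    - [0, 0, 0, 0, 0.06, -0.003, -0.4]
    - [0, 0, 0, 0, 0.06, -0.003, -0.4]

```text
clock: 6.1
tcp_pos: [0.496, -0.1281, 0.0782]
orientation: [0.659, 0.752, 0.001, 0.002]
contact_force: [0.6, -0.5, 0.3]
finger_gap: 0.697
```

```bash
cat >> h.py <<'E'
def look(name):
    for n in("top","side"):
        c=capture(n); P=pts(c); col=c["color"].astype(int); Z=P[...,2]
        Rr=(P[...,:2]-RC)@RM
        if n==name[0]: cv2.imwrite(f"pics/{name[1]}.png",np.clip(cv2.resize(c["color"][90:270,220:440,::-1],None,fx=3,fy=3,interpolation=cv2.INTER_CUBIC)*1.3,0,255).astype(np.uint8))
        for nm,s in (("disc",Rr[...,1]<-.0),("cross",Rr[...,1]>.02)):
            m=s&(abs(Rr[...,0])<.24)&(abs(Rr[...,1])<.2)&(Z>.083)&(Z<.1)&(col.max(-1)-col.min(-1)<30)
            m=cv2.morphologyEx(m.astype(np.uint8),cv2.MORPH_OPEN,np.ones((3,3)))
            k,l,st,_=cv2.connectedComponentsWithStats(m); m=l==1+st[1:,4].argmax()
            r=cv2.minAreaRect((Rr[m]*1000).astype(np.float32)); 
            w=m&(col.min(-1)>(col.max(-1)[m].max()*.72)); 
            print(n,nm,"ctr",np.round(r[0],1),np.round(r[1],1),round(r[2],1),"x range",np.percentile(Rr[m][:,0]*1000,[.5,99.5]).round(1),"white ctr",(Rr[w].mean(0)*1000).round(1),w.sum())
E
python3 - <<'E'
from h import *
go(r2w([.059,-.099]),.078); look(("top","t3"))
E
```

```text
t 6.1 tcp [ 0.496  -0.1281  0.0782] F [ 0.6 -0.5  0.3] riser xy [-0.0609 -0.0996] | to [ 0.6149 -0.112   0.078 ] turn [0.3  0.1  0.07] shift [0.0004 0.1199 0.0008]
top disc ctr [ 36.  -60.7] [41.1 27.1] 2.6 x range [15.5 57.1] white ctr [ 38.7 -60.3] 116
top cross ctr [40.4 97.5] [128.9 120. ] 77.9 x range [-23.9  99.3] white ctr [39.8 96.9] 226
side disc ctr [   9.4 -112.2] [121.7 130.6] 0.2 x range [-49.4  68.9] white ctr [  15.6 -110.8] 233
side cross ctr [  6.4 106. ] [137.3  67.9] 69.3 x range [-29.1  55.7] white ctr [ 28.  104.7] 67
```

View pics/t3.png

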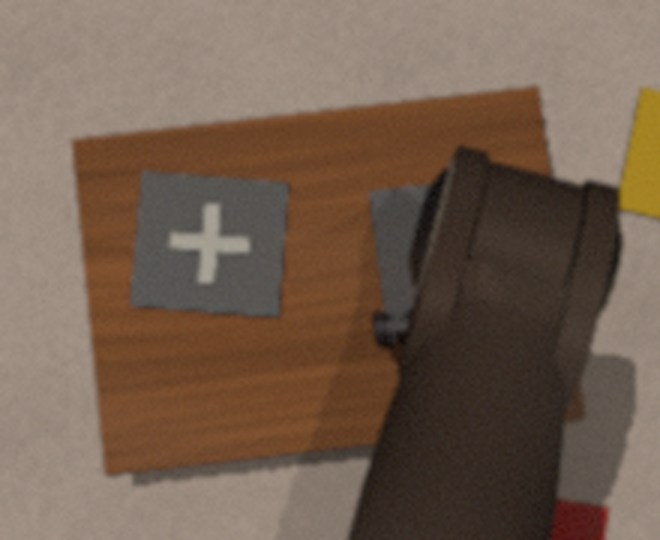

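The top view has the arm hiding the plate, with only its left edge showing at (385,250), already parallel to the riser. The side view measures the plate at riser (9,-112) mm, square to 0.2°, as predicted. I continue.

Emit:
servo_tool:
  rows:
    - [0, 0, 0, 0, 0.01, 0, -0.4]
    - [0, 0, 0, 0, 0.02, 0, -0.4]
    - [0, 0, 0, 0, 0.03, 0, -0.4]
    - [0, 0, 0, 0, 0.04, 0, -0.4]
    - [0, 0, 0, 0, 0.05, 0, -0.4]
    - [0, 0, 0, 0, 0.06, 0, -0.4]
    - [0, 0, 0, 0, 0.068, 0, -0.4]
    - [0, 0, 0, 0, 0.075, 0, -0.4]
    - [0, 0, 0, 0, 0.08, 0, -0.4]
    - [0, 0, 0, 0, 0.08, 0, -0.4]

```text
clock: 7.2
tcp_pos: [0.5752, -0.1176, 0.0785]
orientation: [0.659, 0.752, 0.001, 0.002]
contact_force: [0.4, 0.1, -0.3]
finger_gap: 0.699
```

Emit:
servo_tool:
  rows:
    - [0, 0, 0, 0, 0.007, 0, -0.4]
    - [0, 0, 0, 0, 0.014, 0, -0.4]
    - [0, 0, 0, 0, 0.02, 0, -0.4]
    - [0, 0, 0, 0, 0.025, 0, -0.4]
    - [0, 0, 0, 0, 0.03, 0, -0.4]
    - [0, 0, 0, 0, 0.033, 0, -0.4]
    - [0, 0, 0, 0, 0.035, 0, -0.4]
    - [0, 0, 0, 0, 0.035, 0, -0.4]

```text
clock: 8.0
tcp_pos: [0.6103, -0.113, 0.0787]
orientation: [0.659, 0.752, 0.002, 0.002]
contact_force: [0.1, -0.3, 0.4]
finger_gap: 0.705
```

Run:
```python
from h import *
go(r2w([.059,-.099]),.078); look(("none","t4"))
```

```text
t 8.0 tcp [ 0.6103 -0.113   0.0787] F [ 0.1 -0.3  0.4] riser xy [ 0.0543 -0.0994] | to [ 0.6149 -0.112   0.078 ] turn [0.32 0.09 0.07] shift [0.0004 0.0047 0.0008]
top disc ctr [110.1 -59.2] [14.4 36.8] 66.6 x range [ 91.6 126. ] white ctr [109.8 -59.5] 57
top cross ctr [40.9 98.3] [126.4 121.5] 80.7 x range [-19.8 107.1] white ctr [39.9 96.9] 229
side disc ctr [ 124.2 -118.7] [124.2 119. ] 0.7 x range [ 63.9 184.2] white ctr [ 142.6 -115.9] 118
side cross ctr [38.9 96.2] [132.8 120. ] 78.9 x range [-27.2 103.6] white ctr [40.4 98.4] 157
```

Emit:
servo_tool:
  rows:
    - [0, 0, 0, 0, 0.002, 0, -0.4]
    - [0, 0, 0, 0, 0.004, 0, -0.4]
    - [0, 0, 0, 0, 0.005, 0, -0.4]
    - [0, 0, 0, 0, 0.005, 0, -0.4]
    - [0, 0, 0, 0, -0.005, 0, -0.4]
    - [0, 0, 0, 0, -0.02, 0, -0.4]
    - [0, 0, 0, 0, -0.04, 0, -0.4]
    - [0, 0, 0, 0, -0.04, -0.03, -0.4]
    - [0, 0, 0, 0, -0.04, -0.07, -0.4]
    - [0, 0, 0, 0, -0.04, -0.11, -0.4]

```text
clock: 9.1
tcp_pos: [0.5685, -0.1182, 0.1896]
orientation: [0.659, 0.752, 0.001, 0.002]
contact_force: [0.6, 0.5, -0.1]
finger_gap: 0.701
```

Run:
```python
from h import *
go([.40,.15],.2); look(("none",""))
```

```text
t 9.1 tcp [ 0.5685 -0.1182  0.1896] F [ 0.6  0.5 -0.1] riser xy [ 0.0122 -0.0991] | to [0.4  0.15 0.2 ] turn [0.27 0.07 0.06] shift [ 0.2879 -0.1319 -0.0114]
top disc ctr [125.7 -70.4] [111.7  46.2] 3.4 x range [ 70.8 181.6] white ctr [127.6 -89.5] 12
top cross ctr [39.8 96.6] [129.4 119.4] 79.3 x range [-19.9 103.1] white ctr [39.8 96.4] 229
side disc ctr [ 128.8 -113.1] [129.6 122.1] 89.9 x range [ 68.3 188.4] white ctr [ 132.  -111.3] 227
side cross ctr [38.8 98.2] [134.2 119.9] 78.4 x range [-27.2 103.1] white ctr [40.1 98.3] 157
```

Emit:
servo_tool:
  rows:
    - [0, 0, 0, 0.29, -0.13, -0.03, 1]
    - [0, 0, 0, 0.29, -0.13, -0.03, 1]
    - [0, 0, 0, 0.29, -0.13, -0.03, 1]
    - [0, 0, 0, 0.29, -0.13, -0.03, 1]
    - [0, 0, 0, 0.29, -0.13, -0.03, 1]
    - [0, 0, 0, 0.29, -0.13, -0.03, 1]
    - [0, 0, 0, 0.29, -0.13, -0.03, 1]
    - [0, 0, 0, 0.29, -0.13, -0.03, 1]
    - [0, 0, 0, 0.29, -0.13, -0.03, 1]
    - [0, 0, 0, 0.29, -0.13, -0.03, 1]

```text
clock: 10.2
tcp_pos: [0.4047, 0.151, 0.2213]
orientation: [0.66, 0.752, 0.004, 0.007]
contact_force: [0.5, 0.5, -0.2]
finger_gap: -0.003
```

Run:
```python
from h import *
look(("none",""))
ims=[]
for n,(u0,v0,u1,v1) in (("top",(155,160,215,225)),("side",(235,100,295,165))):
    c=capture(n); P=pts(c); Z=P[...,2]
    m=np.zeros(Z.shape,bool); m[v0:v1,u0:u1]=1; m&=(Z>.046)&(Z<.058)&(P[...,0]>.4)
    ys,xs=np.nonzero(m); print(n,m.sum(),"px",xs.mean().round(1),ys.mean().round(1),"ctr",P[m].mean(0).round(4),"ext",np.ptp(P[m],0).round(4))
    im=cv2.resize(c["color"][v0:v1,u0:u1,::-1],(390,390),interpolation=cv2.INTER_CUBIC); ims.append(np.clip(im*1.4,0,255).astype(np.uint8))
cv2.imwrite("pics/key5.png",np.hstack(ims))
```

```text
top disc ctr [ 129.6 -119.2] [121.1 116.3] 0.6 x range [ 70.4 189. ] white ctr [ 129.8 -112.2] 297
top cross ctr [39.8 96.8] [129.  119.8] 78.5 x range [-26.9 104.2] white ctr [39.8 96.6] 232
side disc ctr [ 127.8 -112.6] [130.7 123.4] 90.0 x range [ 68.9 188.3] white ctr [ 130.6 -111.4] 253
side cross ctr [38.7 96.3] [133.1 120. ] 78.8 x range [-27.3 104.2] white ctr [40.6 98.5] 157
top 4 px 181.5 193.0 ctr [0.5125 0.3701 0.0496] ext [0.0004 0.0081 0.0033]
side 28 px 263.6 124.3 ctr [0.498  0.3615 0.0499] ext [0.0257 0.0212 0.0082]
```

View pics/key5.png

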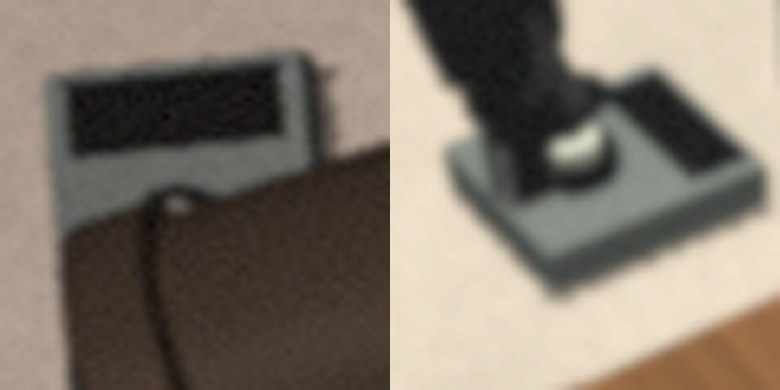

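The plate is at riser x ≈ 129 mm and square, and the cross plate is unmoved. In the crop the arm covers the key in the top view (white remnant at (178,203)) and partly in the side view (575,148). I'll take the key from the first, unobstructed pictures.

Run:
```python
from h import *
for n,(u0,v0,u1,v1) in (("top",(155,160,215,225)),("side",(235,100,300,165))):
    c=dict(np.load(f"pics/{n}.npz")); P=pts(c); Z=P[...,2]
    m=np.zeros(Z.shape,bool); m[v0:v1,u0:u1]=1; m&=(Z>.046)&(Z<.057)
    g=c["color"].min(-1); w=m&(g>np.percentile(g[m],95)*.8)
    for q in(m,w):
        ys,xs=np.nonzero(q); print(n,q.sum(),"px",xs.mean().round(1),ys.mean().round(1),"ctr",P[q].mean(0).round(4),"mid",((P[q].max(0)+P[q].min(0))/2).round(4),"ext",np.ptp(P[q],0).round(4),np.median(Z[q]).round(4))
from h import go
go([.497,.368],.075)
```

```text
top 102 px 181.0 198.7 ctr [0.4972 0.3706 0.0502] mid [0.4952 0.37   0.051 ] ext [0.0352 0.0294 0.0098] 0.0502
top 80 px 180.9 198.7 ctr [0.4971 0.3707 0.0505] mid [0.4974 0.3705 0.051 ] ext [0.0245 0.0279 0.0098] 0.0503
side 68 px 269.3 119.6 ctr [0.5246 0.3739 0.0501] mid [0.5598 0.3823 0.0515] ext [0.1566 0.0533 0.0104] 0.0498
side 40 px 262.2 122.4 ctr [0.4975 0.3718 0.0502] mid [0.4978 0.3703 0.0501] ext [0.0283 0.0249 0.0047] 0.05
t 10.4 tcp [0.4048 0.151  0.2213] F [-0.1 -0.2  0.6] riser xy [-0.1151  0.189 ] | to [0.497 0.368 0.075] turn [ 0.82  0.28 -0.04] shift [0.204  0.1174 0.147 ]
```

Both views agree on the key: (0.4975, 0.3705), top at 0.050. I move above it.

Emit:
servo_tool:
  rows:
    - [0.8, 0.28, 0, 0.206, 0.1175, 0.06, 1]
    - [0.8, 0.28, 0, 0.206, 0.1175, 0.06, 1]
    - [0.8, 0.28, 0, 0.206, 0.1175, 0.06, 1]
    - [0.8, 0.28, 0, 0.206, 0.1175, 0.06, 1]
    - [0.8, 0.28, 0, 0.206, 0.1175, 0.06, 1]
    - [0.8, 0.28, 0, 0.206, 0.1175, 0.06, 1]
    - [0.8, 0.28, 0, 0.206, 0.1175, 0.11, 1]
    - [0.8, 0.28, 0, 0.206, 0.1175, 0.14, 1]
    - [0.8, 0.28, 0, 0.206, 0.1175, 0.14, 1]
    - [0.8, 0.28, 0, 0.206, 0.1175, 0.14, 1]

```text
clock: 11.4
tcp_pos: [0.4969, 0.3691, 0.0825]
orientation: [0.66, 0.751, -0.0, 0.0]
contact_force: [-0.4, 0.3, -0.1]
finger_gap: -0.003
```

Run:
```python
from h import *
go([.4975,.3705],.05)
c=capture("wrist"); cv2.imwrite("pics/w6.png",c["color"][...,::-1])
```

```text
t 11.4 tcp [0.4969 0.3691 0.0825] F [-0.4  0.3 -0.1] riser xy [0.0045 0.3933] | to [0.4975 0.3705 0.05  ] turn [-0.02  0.03 -0.1 ] shift [0.0013 0.0008 0.0325]
```

View pics/w6.png

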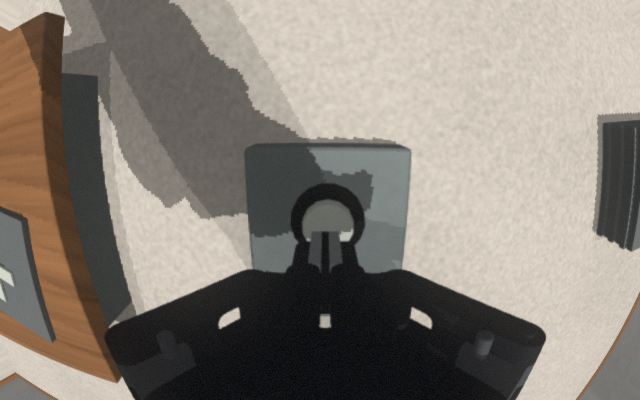

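The wrist view shows the shut fingertips at (325,235) over the white key (centre about (327,225)), centred in the housing ring. Now I press down, with the target 2 mm beyond full travel so the force stays modest.

Emit:
servo_tool:
  rows:
    - [0, 0, 0, 0.001, 0.001, 0.01, 1]
    - [0, 0, 0, 0.001, 0.001, 0.02, 1]
    - [0, 0, 0, 0.001, 0.001, 0.027, 1]
    - [0, 0, 0, 0.001, 0.001, 0.031, 1]
    - [0, 0, 0, 0.001, 0.001, 0.034, 1]
    - [0, 0, 0, 0.001, 0.001, 0.036, 1]
    - [0, 0, 0, 0.001, 0.001, 0.036, 1]
    - [0, 0, 0, 0.001, 0.001, 0.036, 1]

```text
clock: 12.25
tcp_pos: [0.4986, 0.371, 0.0482]
orientation: [0.66, 0.751, 0.001, 0.0]
contact_force: [-1.1, -1.6, 2.2]
finger_gap: 0.001
```

Emit:
servo_tool:
  rows:
    - [0, 0, 0, 0, 0, 0.001, 1]
    - [0, 0, 0, 0, 0, 0.002, 1]
    - [0, 0, 0, 0, 0, 0.002, 1]

```text
clock: 12.55
tcp_pos: [0.4987, 0.3711, 0.0463]
orientation: [0.66, 0.751, 0.001, 0.0]
contact_force: [-2.0, -0.9, 3.6]
finger_gap: -0.005
```

Emit:
servo_tool:
  rows:
    - [0, 0, 0, 0, 0, 0.001, 1]
    - [0, 0, 0, 0, 0, 0.002, 1]
    - [0, 0, 0, 0, 0, 0.002, 1]

```text
clock: 12.85
tcp_pos: [0.4988, 0.3711, 0.0459]
orientation: [0.66, 0.751, 0.002, 0.001]
contact_force: [-4.6, -3.6, 12.3]
finger_gap: 0.005
```

The force stepped from 3.6 to 12 N at z 0.046, so the key is bottomed. I hold briefly, then release.

Emit:
servo_tool:
  rows:
    - [0, 0, 0, 0, 0, 0.002, 1]
    - [0, 0, 0, 0, 0, 0.002, 1]
    - [0, 0, 0, 0, 0, 0.002, 1]

```text
clock: 13.15
tcp_pos: [0.4988, 0.3711, 0.0459]
orientation: [0.66, 0.751, 0.002, 0.001]
contact_force: [-5.7, -4.7, 13.6]
finger_gap: 0.003
```

Emit:
servo_tool:
  rows:
    - [0, 0, 0, 0, 0, -0.01, 1]
    - [0, 0, 0, 0, 0, -0.03, 1]
    - [0, 0, 0, 0, 0, -0.07, 1]
    - [0, 0, 0, -0.02, -0.04, -0.11, 1]
    - [0, 0, 0, -0.05, -0.08, -0.15, 1]
    - [0, 0, 0, -0.05, -0.13, -0.15, 1]
    - [0, 0, 0, -0.05, -0.17, -0.15, 1]
    - [0, 0, 0, -0.05, -0.17, -0.15, 1]
    - [0, 0, 0, -0.05, -0.17, -0.15, 1]
    - [0, 0, 0, -0.05, -0.17, -0.15, 1]

```text
clock: 14.15
tcp_pos: [0.3368, 0.2999, 0.1951]
orientation: [0.66, 0.751, 0.003, 0.001]
contact_force: [0.5, 0.7, -0.3]
finger_gap: -0.002
```

Run:
```python
from h import *
s=observe(); print(s["tcp_pos"].round(3),s["contact_force"].round(2)); look(("none",""))
c=capture("top"); cv2.imwrite("pics/t7.png",np.clip(c["color"][80:280,140:490,::-1].repeat(2,0).repeat(2,1)*1.3,0,255).astype(np.uint8))
for n in("top","side"):
    c=capture(n) ; c0=dict(np.load(f"pics/{n}.npz"))
    for k,C in(("before",c0),("now",c)):
        P=pts(C); q=[]
        for nm,x,y,r in(("key",.4975,.3705,.009),("jar",.513,-.38,.02)):
            m=(np.hypot(P[...,0]-x,P[...,1]-y)<r)&(C["z_map"]>0); q+=[nm,m.sum(),np.percentile(P[m][:,2],50).round(4) if m.any() else None]
        for nm,x,y,h in (("jar",.513,-.38,.07),("roll",.68,.41,.1)):
            m=(np.hypot(P[...,0]-x,P[...,1]-y)<.1)&(P[...,2]>h)&(P[...,2]<.12)&(C["z_map"]>0); q+=[nm,P[m].mean(0).round(4),m.sum()]
        print(n,k,*q)
```

```text
[0.337 0.3   0.195] [ 0.54  0.7  -0.3 ]
top disc ctr [ 129.5 -112.9] [127.7 120.5] 89.3 x range [ 71.7 187.9] white ctr [ 129.7 -112.6] 296
top cross ctr [40.5 96.5] [128.8 120.4] 79.8 x range [-16.8 106.5] white ctr [39.9 96.4] 230
side disc ctr [ 129.3 -112.3] [123.  131.3] 0.4 x range [ 68.7 188.4] white ctr [ 130.4 -111.2] 255
side cross ctr [38.7 97.4] [133.2 120.2] 78.8 x range [-27.6 104.8] white ctr [40.3 98.2] 158
top before key 36 0.0501 jar 183 0.0826 jar [ 0.5076 -0.3839  0.0826] 424 roll [0.6836 0.398  0.1075] 975
top now key 35 0.05 jar 178 0.0833 jar [ 0.5076 -0.384   0.0827] 421 roll [0.6836 0.3983 0.1076] 978
side before key 14 0.0499 jar 278 0.0841 jar [ 0.5049 -0.3869  0.0833] 696 roll [0.6805 0.3937 0.1074] 427
side now key 16 0.0513 jar 282 0.0839 jar [ 0.505  -0.3867  0.0833] 694 roll [0.6806 0.3943 0.1076] 423
```

View pics/t7.png

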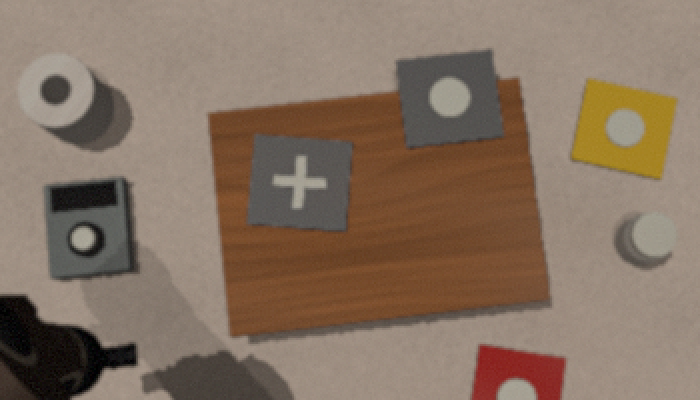

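All scene checks are good. One doubt remains: the key was seen at 0.050 and the tip stopped at 0.046, which is only 4 mm given the 2 mm calibration. I'll press again and feel where contact starts, to measure the travel with the arm alone.

Run:
```python
from h import *
go([.4985,.3710],.056)
```

```text
t 14.4 tcp [0.3368 0.2995 0.1944] F [-0.1 -0.4  0.2] riser xy [-0.1633  0.3451] | to [0.4985 0.371  0.056 ] turn [ 0.21 -0.09 -0.13] shift [0.0501 0.169  0.1391]
```

Emit:
servo_tool:
  rows:
    - [0.2, -0.1, -0.1, 0.05, 0.169, 0, 1]
    - [0.2, -0.1, -0.1, 0.05, 0.169, 0, 1]
    - [0.2, -0.1, -0.1, 0.05, 0.169, 0, 1]
    - [0.2, -0.1, -0.1, 0.05, 0.169, 0, 1]
    - [0.2, -0.1, -0.1, 0.05, 0.169, 0.05, 1]
    - [0.2, -0.1, -0.1, 0.05, 0.169, 0.1, 1]
    - [0.2, -0.1, -0.1, 0.05, 0.169, 0.13, 1]
    - [0.2, -0.1, -0.1, 0.05, 0.169, 0.139, 1]
    - [0.2, -0.1, -0.1, 0.05, 0.169, 0.139, 1]
    - [0.2, -0.1, -0.1, 0.05, 0.169, 0.139, 1]

```text
clock: 15.4
tcp_pos: [0.4996, 0.3716, 0.0578]
orientation: [0.66, 0.751, 0.001, 0.0]
contact_force: [0.1, -0.2, -0.0]
finger_gap: -0.0
```

Emit:
servo_tool:
  rows:
    - [0, 0, 0, 0, 0, 0.002, 1]
    - [0, 0, 0, 0, 0, 0.003, 1]
    - [0, 0, 0, 0, 0, 0.003, 1]

```text
clock: 15.7
tcp_pos: [0.5001, 0.3721, 0.056]
orientation: [0.66, 0.751, 0.002, 0.001]
contact_force: [0.1, -0.1, 0.4]
finger_gap: 0.0
```

Emit:
servo_tool:
  rows:
    - [0, 0, 0, 0, 0, 0.001, 1]
    - [0, 0, 0, 0, 0, 0.001, 1]
    - [0, 0, 0, 0, 0, 0.001, 1]

```text
clock: 16.0
tcp_pos: [0.5001, 0.3721, 0.055]
orientation: [0.66, 0.751, 0.002, 0.001]
contact_force: [0.2, 0.1, -0.6]
finger_gap: 0.002
```

Emit:
servo_tool:
  rows:
    - [0, 0, 0, 0, 0, 0.001, 1]
    - [0, 0, 0, 0, 0, 0.001, 1]
    - [0, 0, 0, 0, 0, 0.001, 1]

```text
clock: 16.3
tcp_pos: [0.5, 0.372, 0.0539]
orientation: [0.66, 0.751, 0.002, 0.001]
contact_force: [-0.8, -0.3, 0.0]
finger_gap: -0.003
```

Emit:
servo_tool:
  rows:
    - [0, 0, 0, 0, 0, 0.001, 1]
    - [0, 0, 0, 0, 0, 0.001, 1]
    - [0, 0, 0, 0, 0, 0.001, 1]

```text
clock: 16.6
tcp_pos: [0.5, 0.372, 0.0528]
orientation: [0.66, 0.751, 0.002, 0.001]
contact_force: [0.4, 0.5, 0.2]
finger_gap: 0.001
```

Emit:
servo_tool:
  rows:
    - [0, 0, 0, 0, 0, 0.001, 1]
    - [0, 0, 0, 0, 0, 0.001, 1]
    - [0, 0, 0, 0, 0, 0.001, 1]

```text
clock: 16.9
tcp_pos: [0.5001, 0.372, 0.052]
orientation: [0.66, 0.751, 0.002, 0.001]
contact_force: [0.5, -1.0, 1.2]
finger_gap: 0.002
```

Emit:
servo_tool:
  rows:
    - [0, 0, 0, 0, 0, 0.001, 1]
    - [0, 0, 0, 0, 0, 0.001, 1]
    - [0, 0, 0, 0, 0, 0.001, 1]

```text
clock: 17.2
tcp_pos: [0.5001, 0.372, 0.051]
orientation: [0.66, 0.751, 0.002, 0.001]
contact_force: [0.7, -0.6, 2.2]
finger_gap: -0.003
```

Emit:
servo_tool:
  rows:
    - [0, 0, 0, 0, 0, 0.001, 1]
    - [0, 0, 0, 0, 0, 0.001, 1]
    - [0, 0, 0, 0, 0, 0.001, 1]

```text
clock: 17.5
tcp_pos: [0.5001, 0.3721, 0.0501]
orientation: [0.66, 0.751, 0.002, 0.001]
contact_force: [-0.6, 0.3, 2.2]
finger_gap: 0.003
```

Emit:
servo_tool:
  rows:
    - [0, 0, 0, 0, 0, 0.001, 1]
    - [0, 0, 0, 0, 0, 0.002, 1]
    - [0, 0, 0, 0, 0, 0.002, 1]

```text
clock: 17.8
tcp_pos: [0.5001, 0.3721, 0.048]
orientation: [0.66, 0.751, 0.002, 0.001]
contact_force: [-1.1, -0.5, 2.8]
finger_gap: -0.002
```

Contact starts at about z 0.052 and the stop was at 0.046, so the first press covered the full 6 mm travel. I release and hand in.

Emit:
servo_tool:
  rows:
    - [0, 0, 0, 0, 0, -0.01, 1]
    - [0, 0, 0, 0, 0, -0.03, 1]
    - [0, 0, 0, 0, 0, -0.07, 1]
    - [0, 0, 0, -0.02, -0.04, -0.11, 1]
    - [0, 0, 0, -0.05, -0.08, -0.15, 1]
    - [0, 0, 0, -0.05, -0.13, -0.15, 1]
    - [0, 0, 0, -0.05, -0.17, -0.15, 1]
    - [0, 0, 0, -0.05, -0.17, -0.15, 1]
    - [0, 0, 0, -0.05, -0.17, -0.15, 1]
    - [0, 0, 0, -0.05, -0.17, -0.15, 1]

```text
clock: 18.8
tcp_pos: [0.3381, 0.3006, 0.1976]
orientation: [0.66, 0.751, 0.003, 0.001]
contact_force: [-0.2, 0.8, 0.1]
finger_gap: 0.0
```

Run:
```python
from h import *
look(("none","")); s=observe(); print(s["clock"],s["contact_force"].round(1))
P=pts(capture("top")); m=np.hypot(P[...,0]-.4975,P[...,1]-.3705)<.009; print("key z",np.median(P[m][:,2]))
print(close_job())
```

```text
top disc ctr [ 129.4 -112.4] [127.2 119.2] 89.9 x range [ 71.6 186.9] white ctr [ 129.8 -112.4] 296
top cross ctr [40.  96.6] [128.7 119.6] 78.8 x range [-22.9 105.1] white ctr [39.8 96.6] 232
side disc ctr [ 129.  -112.3] [122.  131.6] 0.1 x range [ 68.7 188.1] white ctr [ 130.4 -111.2] 256
side cross ctr [39.1 96.7] [131.9 120.7] 79.0 x range [-27.5 104.4] white ctr [40.3 98.2] 157
18.9 [-1.1  0.2  0.1]
key z 0.049798343283556035
the job is handed in; nothing more can be done
None
```

I pushed the grey disc plate along the riser with the gripper's two partly open fingers, pressed the call key to its stop, and handed the job in at about 19 s. No verdict is reported, so the results below come from my own measurements.

- **Disc plate:** it sits at about x = 129–130 mm in the riser's frame, an overhang of about 40 mm, and is square to the far edge within 1°. The top and side views agree.
- **Call key:** the first press took the key to a hard stop at about 13 N. The views gave a travel of only about 4 mm, within their calibration error. I therefore felt for first contact with a second, partial press. That gave about 6 mm, so the first press was full. The key top is back at 0.050 m, where it started.
- **Everything else:** the cross plate stayed within about 1 mm in my measurements. The jar and the roll also measured within about 1 mm, checked before the second, partial press. The robot is clear of everything, with a force reading of about zero.

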